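# Brake and pin a motorised cake turntable

## Robot

A 6-joint arm with a two-finger parallel gripper is mounted at the origin on a cart in front of the work surface, level with it; the furniture and walls round the work are solid. World frame = base frame: x ahead of the robot, y to its left, z up, the work surface at z = 0. Lengths are in m, angles in rad, forces in N, time in s.
With the tool pointing down it reaches from about 0.275 to 0.975 m from the base axis. Payload 8.4 kg.
Tool frame: the origin (TCP) lies at the very end of the fingers, on their centre line; the grasp point (between the pads) lies 19 mm behind it (arm.tcp_to_grasp is the x of the grasp point in the tool frame, in m); x points along the fingers, y is the direction in which the jaws open and shut, and the axes are right-handed (so a half turn about x gives the same grasp; the last joint's range is limited). The gripper opens to 92 mm and grips with 3 to 60 N. Pads are 20 mm wide; open, the fingers measure 128 mm over their backs; the gripper's body (75 mm by 189 mm) begins 69 mm behind the grasp point.
Start: joints at [-1.264, 0.353, 1.633, -0, 1.155, -0.002], TCP at [0.19, -0.595, 0.215] pointing down, gripper open.
Joint ranges: [-2.63, 2.63], [-0.92, 2.1], [0.06, 2.66], [-1.3, 4.44], [0, 2.69], [-3.02, 3.02]. Speed limits (rad/s): [2.22, 2.22, 2.79, 3.14, 3.14, 3.14].

## Interface

Orientations are given as a rotation vector (axis times angle).
In Python, from cell import readout, optics, order, arm gives the robot as it stands.
- The arm moves only by the tool play_rows, never from a script. Its argument "moves" is a list of rows, each a list of 5 numbers: the opening, from -1 (shut) to 1 (fully open), then the shift along the tool's x, y, z in mm, then the turn about the tool's x in rad. A call has 1 to 8 rows; each row is the pose to reach, as a shift and turn from the pose commanded when the call began, along the tool's axes at that moment; what a row does not reach only later rows make up. A row lasts 1/8 s, in which the tool goes at most 62.5 mm and 10.7 degrees, less where a joint would pass 70% of its speed; a pose out of reach is approached as far as the arm can. A call with a gripper value outside its range is refused whole. The fingers move at their own pace and stop on an object; the grip force is fixed at half the most. Time passes only in rows, so rows that repeat a pose let the fingers close. It gives the time, the measured TCP pose, the force and the opening at its end, in the units of the state.
- readout.read_state(): the state, without advancing time (a new reading comes with each control period).
- optics.get_image(name): name is "side" or "top"; returns (picture, depth): 384x512x3 uint8, red, green, blue; 384x512 float32, m along the optical axis (not along the pixel's ray), 0 where there is no reading.
- optics.get_calibration(name): a dict with "camera_matrix" (3x3 intrinsics, pixels), "rvec" (rotation vector, rad) and "tvec" (3), from world to camera coordinates, as OpenCV has them. Camera axes: x right, y down, z forward; pixel columns grow to the right and rows downward; lengths in m; the calibration is good to about 2 mm. A picture is of the moment at which its call begins. get_calibration takes no time and is no camera call.
- order.close_job(): hands the job in, once; it reports no verdict.
Trained networks look in the newest picture that a camera, given by its name, has taken for a name from the list of things; names that differ only in an ending like _2 or _b are one class to them, and where a whole thing is asked for, a point or a joint stands for the part that bears it (a point fixed in the world has none). Each returns a list of dicts, best first, with "score" (0 to 1); they miss things now and then, are a little off and sometimes report something else, mostly with a low value. They report only what shows in the picture. A call takes as long as a camera call.
- optics.search_frame(camera, label): "at" ([row, column] in pixels, amid what is visible of it).
- optics.mark_of(camera, label): "at" ([row, column] in pixels: a listed point, or the origin of a listed thing).
The state is a dict: "clock": time; "joint_positions": joint angles; "qvel": joint speeds; "joint_efforts": joint torques, N m; "position": TCP position; "eef_rot": TCP orientation; "contact_force": force on the tool from outside, world axes, zero at the start; "wrist_torque": the same for the moment, N m; "gripper_width": finger opening in m.
Only numpy, scipy, OpenCV 4.12 (cv2) and the standard library are available. Lean on these libraries where they do the work, as an engineer would, in place of code of your own. Each camera call takes 0.05 s, during which the arm holds its last target. There are 200 camera calls.

## Task

The cake-decorating turntable on the counter is running; stop it and lock it for icing. Take the locking pin from its wooden rest, put it down through the hole in the fixed steel bracket and, keeping hold of it, let its tip drag lightly on the turning platter to brake it well below half its running speed (no ramming, and never let the fast platter slam onto the pin), until the platter's hole comes under the pin and the pin goes in. Then push the pin fully home, collar on the bracket, and let go; leave the other things where they are.

Things in the scene. Friction and masses are not known exactly. Their poses are not given: they have to be found in the camera images.
- pin_grip (a point): Centre of the black grip of the loose locking pin (40 g, upright), on its axis: 64 mm above the tip, 28 mm above the collar's underside. The grip is a cylinder 23 mm in diameter and 44 mm tall, from 23 mm below this point (collar top) to 21 mm above it.
- pin_collar (a point): On the pin's axis at the underside of its aluminium collar (30 mm diameter, 5 mm thick), 36 mm above the tip. With the pin fully home this point coincides with guide_mouth.
- pin_tip (a point): Centre of the pin's flat tip. Its aluminium shaft is 12 mm in diameter and 36 mm long below the collar, with a 1 mm chamfer at the tip.
- lock_pin: The locking pin as a whole, origin at its tip, z up its axis.
- pin_rest: Fixed dark wooden block, 56 x 56 mm, 44 mm high, origin at the centre of its underside. The pin starts upright in the 16 mm hole at its middle, the collar lying on the block's top.
- guide_mouth (a point): Centre of the mouth (upper face, 85 mm above the counter) of the guide hole, the fixed slot for the pin: 15 mm wide with a 2 mm chamfer, straight through the 12 mm thick, 40 mm wide steel arm over the platter's rim. About 12 mm of air between arm and platter. x points to the platter's axis, 106 mm away; the bracket's post, level with the arm, is centred 46 mm to the other side.
- platter_hole (a point): Centre, at the top face, of the platter's only hole: 17 mm diameter, straight through the 8 mm thick platter, 106 mm from its axis, so that it passes right under the guide hole. The platter runs untrue: its rim is lowest at the hole (1.2 mm below the average) and highest opposite (1.2 mm above).
- platter (a joint): Turn of the platter, rad, growing without end, counter-clockwise from above; at 0 and every multiple of 2 pi the hole is exactly under the guide hole. A motor with a slip clutch (0.15 N m stalled) runs it at 3 rad/s when free; drag slows it in proportion, 1.4 N of drag at the hole's radius stalls it (a push of a few newtons, as friction has it), and it runs up again in about 0.3 s.
- salt_shaker: Bystander: salt shaker, 44 mm wide, 90 mm tall, origin at the centre of its underside. To be left alone.
- espresso_cup: Bystander: white espresso cup, 60 mm wide (87 mm with its ear), 56 mm tall, origin at the centre of its underside. To be left alone.
- honey_jar: Bystander: glass jar with a lid, 68 mm wide, 84 mm tall, origin at the centre of its underside. To be left alone.
- bearing: The platter on its sprung bearing: round aluminium disc, 250 mm across, its top 61 mm above the counter on average, a muffin 85 mm wide and 73 mm tall stuck on its middle. Origin on its axis at counter height while free; it does not turn. A push sinks the platter by only 0.4 mm for each newton, to a hard stop at 4 mm; it springs back up.

How it is judged:
On the way, in this order (a step that is already met when the one before it is completed fails the run):
1. the pin, in the guide hole, drags on the platter and brakes it below half its running speed, before it is in the hole (contact force between lock_pin and bearing above 0.3 N and velocity of joint platter below 1.5 rad/s and horizontal distance between pin_tip and guide_mouth below 0.006 m and z of pin_tip in the frame of platter_hole above -0.002 m), for 0.1 s.
2. the pin is in the platter's hole and has stopped it (horizontal distance between pin_tip and platter_hole below 0.006 m and z of pin_tip in the frame of platter_hole below -0.004 m and velocity of joint platter below 0.1 rad/s), for 0.2 s.
At the end, for the whole second after the job is handed in: The pin is fully home, its collar within 4 mm of the mouth of the guide hole and upright within 0.15 rad, its tip in the platter's hole (within 6 mm of the hole's centre seen from above); the platter stands still (below 0.05 rad/s) with the pin released and at rest (distance between pin_collar and guide_mouth below 0.004 m and horizontal distance between pin_tip and platter_hole below 0.006 m and angle between lock_pin's own z axis and vertical below 0.15 rad and velocity of joint platter between -0.05 and 0.05 rad/s and linear speed of lock_pin below 0.02 m/s); the robot touches nothing.
It fails at once if the pin is rammed onto the platter, or the running platter slams onto the pin (more than 15 N between them) (contact force between lock_pin and bearing above 15 N).
It fails at once if the pin is let go in the guide hole before its tip is in the platter's hole (horizontal distance between pin_tip and guide_mouth below 0.01 m and z of pin_tip in the frame of guide_mouth below -0.01 m and z of pin_tip in the frame of platter_hole above -0.001 m and contact force between the fingers and lock_pin below 0.05 N).
It fails at once if the fingers brake or touch the platter instead of the pin (contact force between the fingers and bearing above 1 N).
It fails at once if a bystander is moved by more than 30 mm (distance of any of salt_shaker, espresso_cup, honey_jar from where it was at the start of the episode above 0.03 m).
It also fails if it takes over 58 s, if anything falls off the work surface, if the arm or the gripper's body presses on something with over 40 N, if the wrist force passes 120 N, or if a joint passes its speed limit or range.

## Working session

There is one attempt and no reset: what is moved stays moved. The work goes in short steps, Python scripts to look and compute and a tool call to move; the robot and the scene stay as the last step left them, time stands still between calls to the robot, and variables do not carry over. Pictures are saved under pics/ and viewed, about 8 in all and at most 12, crops included, and the job is handed in when it is done.

Besides the shell and the picture viewer there is one more tool, called after "Request:" as name(argument=value, ...) on one line, values as JSON. play_rows: Moves the arm, as the interface text tells. Its arguments: {"type":"object","properties":{"moves":{"type":"array","items":{"type":"array","items":{"type":"number"}}}},"required":["moves"]}

```bash
ls; mkdir -p pics; cat > h.py <<'E'
import numpy as np, cv2
from cell import readout, optics, order, arm
def cal(c):
    k=optics.get_calibration(c);R=cv2.Rodrigues(np.array(k["rvec"],float))[0]
    return np.array(k["camera_matrix"],float),R,np.array(k["tvec"],float).ravel()
def ray(c,rc):
    K,R,t=cal(c);d=R.T@np.linalg.inv(K)@np.array([rc[1],rc[0],1.]);return -R.T@t,d
def on_z(c,rc,z):
    o,d=ray(c,rc);return o+d*(z-o[2])/d[2]
def proj(c,p):
    K,R,t=cal(c);q=K@(R@np.array(p)+t);return (q[:2]/q[2])[::-1]
def tri(rc1,rc2,c1="side",c2="top"):
    o1,d1=ray(c1,rc1);o2,d2=ray(c2,rc2)
    s=np.linalg.lstsq(np.c_[d1,-d2],o2-o1,rcond=None)[0]
    a,b=o1+s[0]*d1,o2+s[1]*d2;return (a+b)/2,np.linalg.norm(a-b)
E
python3 - <<'E'
from h import *
s=readout.read_state();print({k:np.round(v,3) for k,v in s.items()}, arm.tcp_to_grasp)
im={}
for c in("side","top"):
    p,d=optics.get_image(c);im[c]=p
    print(c,cal(c)[1].T@-cal(c)[2])
    cv2.imwrite(f"pics/{c}0.png",p[:,:,::-1])
Z=dict(pin_grip=.072,pin_collar=.044,guide_mouth=.085,platter_hole=.06,pin_rest=0,bearing=0,salt_shaker=0,espresso_cup=0,honey_jar=0)
for n,z in Z.items():
    m={}
    for c in im:
        r=optics.mark_of(c,n)
        if r: m[c]=r[0]["at"];print(n,c,np.round(r[0]["at"],1),round(r[0]["score"],2),np.round(on_z(c,m[c],z),4))
    if len(m)==2: print("   tri",np.round(tri(m["side"],m["top"])[0],4))
E
```

```text
pics
{'clock': np.float64(0.0), 'joint_positions': array([-1.264,  0.354,  1.634, -0.   ,  1.155, -0.002]), 'qvel': array([-0.001, -0.001, -0.   , -0.001,  0.001,  0.   ]), 'joint_efforts': array([ 3.0000e-03, -5.9384e+01, -3.3422e+01,  7.0000e-02,  2.3000e-02,
       -0.0000e+00]), 'position': array([ 0.19 , -0.595,  0.214]), 'eef_rot': array([ 2.055,  0.321, -2.056]), 'contact_force': array([-0.687,  0.386,  0.931]), 'wrist_torque': array([-0.027,  0.002,  0.027]), 'gripper_width': np.float64(0.092)} -0.0187
side [ 0.86701692 -0.37323386  0.95318702]
top [0.34747731 0.04165511 1.2210465 ]
pin_grip side [238.4 170.2] 0.69 [ 0.4376 -0.2113  0.072 ]
pin_grip top [223.4 334.3] 0.42 [ 0.4273 -0.2203  0.072 ]
   tri [ 0.4314 -0.2156  0.0682]
pin_collar side [241.7 170.7] 0.5 [ 0.4321 -0.2122  0.044 ]
pin_collar top [221.6 332.1] 0.47 [ 0.4348 -0.2196  0.044 ]
   tri [ 0.4353 -0.2156  0.0537]
guide_mouth side [172.4 261.4] 0.7 [0.5033 0.1012 0.085 ]
guide_mouth top [197.8 233.3] 0.94 [0.4965 0.0965 0.085 ]
   tri [0.4996 0.0996 0.082 ]
platter_hole side [204.2 321.1] 0.64 [0.6958 0.1334 0.06  ]
platter_hole top [138.9 223.7] 0.85 [0.692  0.1361 0.06  ]
   tri [0.6943 0.1369 0.0533]
pin_rest top [221.2 323.6] 0.49 [ 0.4385 -0.2012  0.    ]
bearing side [210.7 281.1] 0.84 [0.6012 0.0735 0.    ]
bearing top [169.4 242. ] 0.77 [ 0.6053  0.0749 -0.    ]
   tri [0.6033 0.0734 0.0034]
salt_shaker side [297.5 228.4] 0.8 [ 0.6457 -0.2228  0.    ]
salt_shaker top [219.6 331.7] 0.69 [ 0.4446 -0.2281  0.    ]
   tri [ 0.525  -0.2322 -0.2517]
espresso_cup side [131.  266.1] 0.88 [0.3727 0.2962 0.    ]
espresso_cup top [236.2 171.3] 0.64 [0.3746 0.2991 0.    ]
   tri [ 3.735e-01  2.979e-01 -3.000e-04]
honey_jar side [148.8 332.8] 0.62 [ 0.5982  0.3732 -0.    ]
honey_jar top [171.5 153.1] 0.81 [0.5888 0.3739 0.    ]
   tri [ 0.5933  0.3791 -0.011 ]
```

```bash
python3 - <<'E'
import cv2,numpy as np
a=cv2.imread("pics/side0.png");b=cv2.imread("pics/top0.png")
cv2.imwrite("pics/s1.png",cv2.resize(a[80:340,100:420],(800,650))[:600])
cv2.imwrite("pics/t1.png",cv2.resize(b[90:300,130:400],None,fx=2.85,fy=2.85))
E
```

```text
(no output)
```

View pics/s1.png

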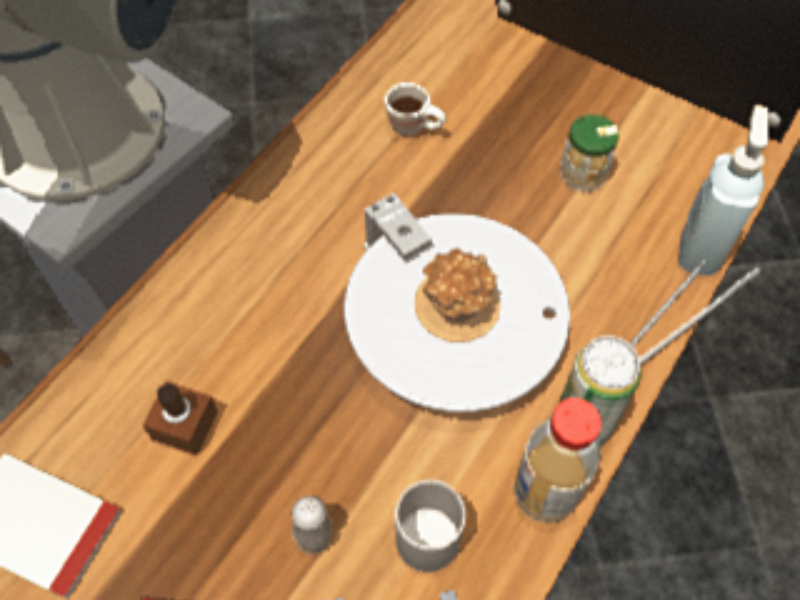

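View pics/t1.png

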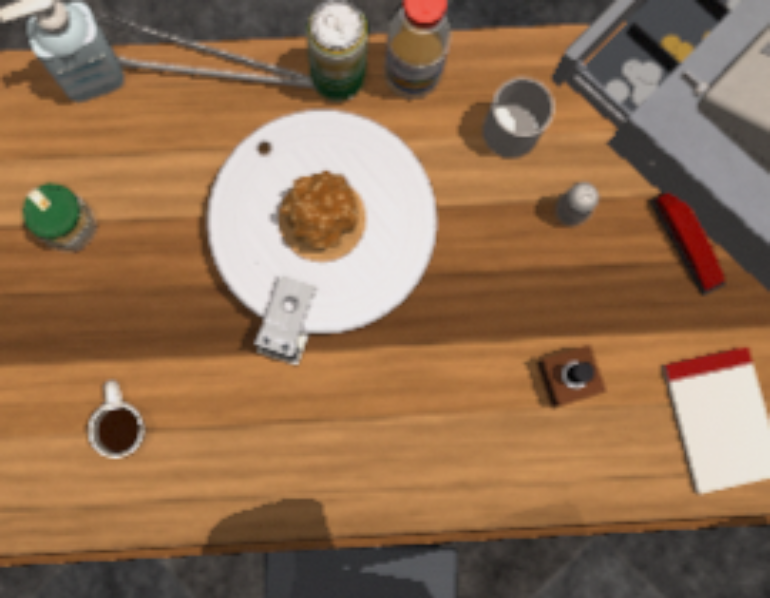

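The views match the network's marks. The pin rest is at lower left in the side view, at about (238,170) in the full image. The bracket's hole is near row 198, column 233 in the top view, the muffin is in the middle of the platter, and the guide area has free space around it. I'll refine the positions with depth next.

```bash
cat >> h.py <<'E'
def cloud(c,d):
    K,R,t=cal(c);v,u=np.mgrid[:384,:512];ok=d>0
    q=np.c_[u[ok],v[ok],np.ones(ok.sum())]@np.linalg.inv(K).T*d[ok][:,None]
    return (q-t)@R
E
python3 - <<'E'
from h import *
s=readout.read_state();R=cv2.Rodrigues(np.array(s["eef_rot"]))[0];print(R.round(4))
for c in("top","side"):
    p,d=optics.get_image(c);P=cloud(c,d)
    near=lambda x,y,r:P[np.hypot(P[:,0]-x,P[:,1]-y)<r]
    g=near(.434,-.216,.03);
    for a,b in((.03,.05),(.06,.088),(.088,.11)):
        q=g[(g[:,2]>a)&(g[:,2]<b)];print(c,"pin",a,len(q),q.mean(0).round(4) if len(q) else"",(q.min(0).round(3),q.max(0).round(3)) if len(q) else "")
    q=near(.5,.1,.08);q=q[(q[:,2]>.076)&(q[:,2]<.1)]
    ax=np.array([.97,-.245]);e=(q[:,:2]-[.4996,.0996])@np.c_[ax,[.245,.97]]
    print(c,"br",len(q),q[:,2].mean(),np.percentile(e,[2,98],axis=0).round(4), "edge pts n")
    print(optics.mark_of(c,"guide_mouth")[0],optics.search_frame(c,"pin_grip")[:1])
    z=near(.7,-.05,.06);print("table z",np.median(z[:,2]))
E
```

```text
[[ 0.      0.3039 -0.9527]
 [-0.     -0.9527 -0.3039]
 [-1.      0.     -0.    ]]
top pin 0.03 205 [ 0.4328 -0.2134  0.0433] (array([ 0.405, -0.245,  0.03 ]), array([ 0.463, -0.187,  0.05 ]))
top pin 0.06 18 [ 0.4345 -0.2109  0.0773] (array([ 0.425, -0.228,  0.061]), array([ 0.444, -0.207,  0.088]))
top pin 0.088 40 [ 0.4348 -0.2178  0.0922] (array([ 0.424, -0.227,  0.089]), array([ 0.446, -0.208,  0.096]))
top br 332 0.08394849853724533 [[-0.0519 -0.0174]
 [ 0.0269  0.0227]] edge pts n
{'at': [197.3, 234.2], 'score': 0.8} []
table z 9.415218637897466e-05
side pin 0.03 226 [ 0.441  -0.2193  0.0452] (array([ 0.407, -0.246,  0.031]), array([ 0.464, -0.188,  0.05 ]))
side pin 0.06 44 [ 0.444  -0.2195  0.0738] (array([ 0.436, -0.228,  0.06 ]), array([ 0.448, -0.207,  0.088]))
side pin 0.088 61 [ 0.4375 -0.217   0.0938] (array([ 0.425, -0.228,  0.088]), array([ 0.448, -0.206,  0.098]))
side br 348 0.08556147574511196 [[-0.0499 -0.0164]
 [ 0.0292  0.0239]] edge pts nTraceback (most recent call last):
  File "<stdin>", line 12, in <module>
IndexError: list index out of range
```

Request:
play_rows(moves=[[1,0,-285,-349,0.557],[1,0,-285,-349,0.557],[1,0,-285,-349,0.557],[1,0,-285,-349,0.557],[1,0,-285,-349,0.557],[1,0,-285,-349,0.557],[1,0,-285,-349,0.557],[1,0,-285,-349,0.557]])

```text
clock: 2.25
position: [0.4372, -0.2153, 0.2148]
eef_rot: [-2.092, 0.257, 2.091]
contact_force: [-0.1, 0.2, 0.3]
gripper_width: 0.0921
```

Request:
play_rows(moves=[[1,60,0,0,0],[1,110,0,0,0],[1,140,0,0,0],[1,160,0,0,0],[1,160,0,0,0]])

```text
clock: 2.88
position: [0.4345, -0.218, 0.0534]
eef_rot: [-2.086, 0.26, 2.092]
contact_force: [1.2, -1.0, 0.4]
gripper_width: 0.0921
```

Request:
play_rows(moves=[[-1,0,0,0,0],[-1,0,0,0,0],[-1,0,0,0,0],[-1,0,0,0,0],[-1,0,0,0,0],[-1,0,0,0,0]])

```text
clock: 3.62
position: [0.4358, -0.2178, 0.0546]
eef_rot: [-2.089, 0.261, 2.089]
contact_force: [0.3, 0.2, -0.4]
gripper_width: 0.034
```

Request:
play_rows(moves=[[-1,0,0,0,0],[-1,0,0,0,0],[-1,0,0,0,0]])

```text
clock: 4.0
position: [0.4358, -0.2178, 0.0546]
eef_rot: [-2.089, 0.261, 2.089]
contact_force: [0.2, 1.2, 0.0]
gripper_width: 0.0223
```

Request:
play_rows(moves=[[-1,-60,0,0,0],[-1,-105,0,0,0],[-1,-105,-60,4,0],[-1,-105,-120,8,0],[-1,-105,-180,12,0],[-1,-105,-240,14,0],[-1,-105,-300,16,0],[-1,-105,-324,16,0]])

```text
clock: 5.0
position: [0.5002, 0.1031, 0.1596]
eef_rot: [-2.091, 0.258, 2.09]
contact_force: [-0.1, -0.8, -0.5]
gripper_width: 0.0224
```

Request:
play_rows(moves=[[-1,0,0,0,0],[-1,0,0,0,0]])

```text
clock: 5.25
position: [0.4995, 0.0995, 0.1594]
eef_rot: [-2.089, 0.261, 2.09]
contact_force: [-1.5, -0.9, -0.6]
gripper_width: 0.0224
```

```bash
python3 - <<'E'
from h import *
s=readout.read_state();R=cv2.Rodrigues(np.array(s["eef_rot"]))[0];T=np.array(s["position"]);print(T,R.round(3),s["contact_force"])
for c in("side","top"):
    p,d=optics.get_image(c);cv2.imwrite(f"pics/{c}2.png",p[:,:,::-1])
    x=p[130:250,190:350] if c=="side" else p[140:260,160:320]
    cv2.imwrite(f"pics/{c}2c.png",cv2.resize(x,None,fx=4,fy=4,interpolation=cv2.INTER_CUBIC)[:,:,::-1])
    for n,z in dict(pin_tip=T[2]-.0466,pin_collar=T[2]-.0106,pin_grip=T[2]+.0174,guide_mouth=.085).items():
        r=optics.mark_of(c,n)
        print(c,n,[(np.round(a["at"],1),round(a["score"],2),on_z(c,a["at"],z).round(4)) for a in r[:2]], "pred px",proj(c,[T[0],T[1],z]).round(1))
E
python3 - <<'E'
import cv2,numpy as np
a=cv2.imread("pics/side2c.png");b=cv2.imread("pics/top2c.png")
cv2.imwrite("pics/c2.png",cv2.resize(np.hstack([a,b]),(800,300)))
E
```

```text
[0.49945055 0.09947327 0.15937299] [[-0.001 -0.246 -0.969]
 [-0.    -0.969  0.246]
 [-1.     0.001  0.001]] [-1.48807397 -0.90581311 -0.59678291]
side pin_tip [(array([164.1, 262.5]), 0.58, array([0.4995, 0.111 , 0.1128]))] pred px [166.6 260. ]
side pin_collar [(array([155.8, 263.6]), 0.42, array([0.5   , 0.1149, 0.1488]))] pred px [159.2 260.1]
side pin_grip [(array([151.1, 259. ]), 0.57, array([0.493 , 0.1028, 0.1768]))] pred px [153.  260.1]
side guide_mouth [(array([173.7, 260.4]), 0.84, array([0.5038, 0.0957, 0.085 ])), (array([150.2, 263.8]), 0.55, array([0.4583, 0.1709, 0.085 ]))] pred px [172.1 260. ]
top pin_tip [] pred px [195.6 232. ]
top pin_collar [] pred px [193.9 231.4]
top pin_grip [] pred px [192.5 230.9]
top guide_mouth [(array([199.5, 233.5]), 0.76, array([0.4912, 0.0957, 0.085 ]))] pred px [196.8 232.4]
```

View pics/side2c.png

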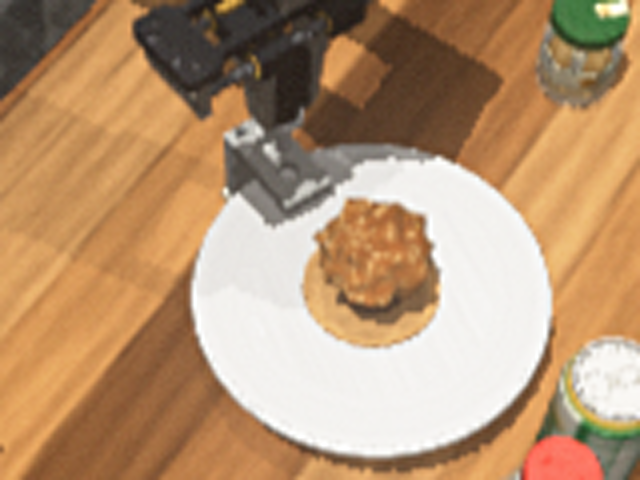

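The side view shows the pin held just above the bracket. The guide hole is at crop (288,170), full-image row 172.5, column 262, and the pin tip is close by, up and to the side. Pixels here are coarse at about 3 mm, so I'll take a sub-pixel hole centroid from the clean starting images.

```bash
python3 - <<'E'
from h import *
for c,(r,k) in dict(side=(172.4,261.6),top=(197.6,233)).items():
    g=cv2.cvtColor(cv2.imread(f"pics/{c}0.png"),cv2.COLOR_BGR2GRAY).astype(float)
    r0,k0=int(r)-6,int(k)-7
    w=g[r0:r0+13,k0:k0+15];print(c,r0,k0);print(w.astype(int))
E
```

```text
side 166 254
[[234 247 241 239 209 210 212 209 207 210 199 150 110 101 114]
 [249 247 228 228 210 208 209 214 213 210 212 190 162 180 232]
 [232 225 202 208 210 211 208 212 213 212 212 211 206 229 252]
 [208 207 203 204 210 215 206 201 204 210 210 211 212 229 242]
 [207 207 208 206 205 192 161 142 156 179 203 211 210 214 229]
 [210 211 210 207 197 151 101  96 107 124 171 212 212 208 214]
 [183 212 212 211 198 124  95 114 118 118 155 212 212 210 209]
 [133 192 213 211 208 158 127 134 143 191 185 215 214 211 209]
 [113 137 211 213 212 198 179 188 191 219 209 213 211 213 211]
 [173 104 170 212 215 210 207 212 209 216 215 213 209 216 215]
 [223 118 116 181 214 211 208 212 206 209 216 217 216 215 216]
 [238 200 148 128 182 213 211 210 207 207 211 219 220 216 182]
 [240 236 210 120 127 183 214 212 210 212 213 215 201 177 113]]
top 191 226
[[167 195 199 199 202 203 202 206 204 201 200 200 200 193 185]
 [174 200 199 199 203 203 204 206 203 199 200 198 200 198 207]
 [181 199 199 199 193 185 189 196 198 199 200 200 199 177 195]
 [194 200 197 181 140 118 128 152 179 199 200 200 194 188 217]
 [199 199 189 161 139 141 125 109 148 196 199 200 206 221 232]
 [199 198 183 173 215 215 164 140 155 189 200 197 201 221 231]
 [199 198 186 187 220 230 205 144 164 191 200 186 182 220 230]
 [198 200 194 181 201 222 194 154 180 199 200 186 203 232 232]
 [198 203 203 193 183 175 163 184 200 199 198 204 223 231 231]
 [199 203 201 200 204 200 196 198 199 199 185 193 227 232 232]
 [201 203 202 200 203 199 196 199 199 199 186 201 231 232 231]
 [205 206 203 202 203 197 197 199 198 198 206 224 230 231 230]
 [211 213 204 205 199 195 198 198 200 185 202 232 232 232 232]]
```

```bash
python3 - <<'E'
import cv2,numpy as np
b=cv2.imread("pics/top0.png")[170:230,200:270];a=cv2.imread("pics/side0.png")[145:205,225:295]
cv2.imwrite("pics/hz.png",cv2.resize(np.hstack([a,b]),(800,343),interpolation=cv2.INTER_NEAREST))
E
```

```text
(no output)
```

View pics/hz.png

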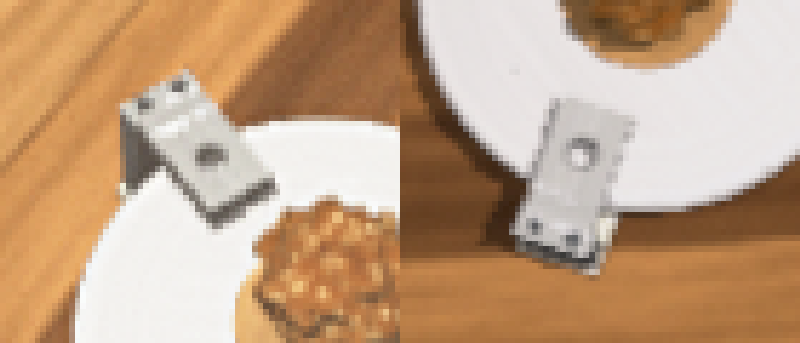

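The zoom shows the guide hole clearly. In the side view its rim is centred near row 172.0, column 261.4, and in the top view near row 196.3, column 231.4. The network's top mark was about 2 px off.

```bash
python3 - <<'E'
from h import *
print(on_z("side",(172.0,261.4),.085),on_z("top",(196.3,231.4),.085),tri((172.0,261.4),(196.3,231.4)))
# platter fit: white disc ellipse in top0 & side0 -> axis; known z .061
for c in("side","top"):
    b=cv2.imread(f"pics/{c}0.png").astype(int);m=((b.min(2)>195)).astype(np.uint8)
    n,l,st,ce=cv2.connectedComponentsWithStats(m)
    pc=proj(c,[.604,.073,.061]);best=1+np.argmax([st[i,4] if abs(ce[i][0]-pc[1])<25 and abs(ce[i][1]-pc[0])<25 else 0 for i in range(1,n)])
    cnt=max(cv2.findContours((l==best).astype(np.uint8),0,1)[0],key=len)[:,0]
    h=cv2.convexHull(cnt)[:,0]
    P=np.array([on_z(c,(p[1],p[0]),.061)[:2] for p in h])
    A=np.c_[2*P,np.ones(len(P))]
    for _ in range(3):
        s=np.linalg.lstsq(A,(P**2).sum(1),rcond=None)[0];r=np.hypot(*(P-s[:2]).T);R=np.median(r);k=abs(r-R)<.003;P=P[k];A=A[k]
    print(c,s[:2],R,len(P))
E
```

```text
[0.50242236 0.10229951 0.085     ] [0.50103458 0.1026189  0.085     ] (array([0.50149615, 0.10296463, 0.08328328]), np.float64(0.0006783642628926825))
side [0.60404355 0.07007014] 0.1281433377876453 12
top [0.60203062 0.07128289] 0.1264379405201309 38
```

Request:
play_rows(moves=[[-1,0,-2.5,-1.5,0],[-1,15,-2.5,-1.5,0],[-1,24,-2.5,-1.5,0],[-1,27,-2.5,-1.5,0],[-1,29,-2.5,-1.5,0],[-1,29,-2.5,-1.5,0]])

```text
clock: 6.5
position: [0.5021, 0.1022, 0.1306]
eef_rot: [-2.089, 0.261, 2.089]
contact_force: [-0.1, -0.8, -0.1]
gripper_width: 0.0225
```

Request:
play_rows(moves=[[-1,1,0,0,0],[-1,1.5,0,0,0]])

```text
clock: 6.75
position: [0.5021, 0.1022, 0.1293]
eef_rot: [-2.09, 0.261, 2.089]
contact_force: [0.9, 0.0, -0.3]
gripper_width: 0.0224
```

Request:
play_rows(moves=[[-1,1,0,0,0],[-1,2,0,0,0],[-1,3,0,0,0]])

```text
clock: 7.12
position: [0.5019, 0.1022, 0.126]
eef_rot: [-2.089, 0.261, 2.089]
contact_force: [-0.2, 0.5, -0.7]
gripper_width: 0.0223
```

Request:
play_rows(moves=[[-1,5,0,0,0],[-1,10,0,0,0],[-1,13,0,0,0],[-1,13,0,0,0]])

```text
clock: 7.62
position: [0.5017, 0.1022, 0.1127]
eef_rot: [-2.089, 0.261, 2.09]
contact_force: [0.9, -0.3, -1.1]
gripper_width: 0.0226
```

```bash
cat >> h.py <<'E'
AX=np.array([.603,.071]);G=np.array([.5017,.1025]);A0=np.arctan2(*(G-AX)[::-1])
def angs(n=3):
    out=[]
    for i in range(n):
        for c in("top","side"):
            t=readout.read_state()["clock"];optics.get_image(c)
            r=optics.mark_of(c,"platter_hole")
            if r and r[0]["score"]>.3:
                v=on_z(c,r[0]["at"],.06)[:2]-AX
                out.append((round(float(t),2),c,round(float((np.arctan2(v[1],v[0])-A0)%(2*np.pi)),2),round(float(np.hypot(*v)),3),round(r[0]["score"],2)))
    return out
def forces():
    s=readout.read_state();return np.round(s["position"],4),np.round(s["contact_force"],2)
E
python3 - <<'E'
from h import *
print(forces());print(*angs(4),sep="\n");print(forces())
E
```

```text
(array([0.5017, 0.1022, 0.1127]), array([ 0.9 , -0.28, -1.12]))
(7.62, 'top', 0.06, 0.1, 0.94)
(7.72, 'side', 0.26, 0.099, 0.74)
(7.83, 'top', 0.62, 0.104, 0.85)
(7.92, 'side', 0.9, 0.1, 0.86)
(8.03, 'top', 1.23, 0.116, 0.69)
(8.12, 'side', 1.44, 0.104, 0.6)
(8.22, 'top', 1.75, 0.11, 0.9)
(8.32, 'side', 2.08, 0.097, 0.65)
(array([0.502 , 0.1022, 0.1131]), array([-0.91, -0.56,  0.08]))
```

Request:
play_rows(moves=[[-1,2,0,0,0],[-1,3,0,0,0],[-1,3.5,0,0,0],[-1,4,0,0,0],[-1,4.5,0,0,0],[-1,5,0,0,0]])

```text
clock: 9.18
position: [0.502, 0.1022, 0.1081]
eef_rot: [-2.089, 0.261, 2.089]
contact_force: [-0.3, 0.0, -0.1]
gripper_width: 0.0224
```

```bash
python3 - <<'E'
from h import *
for i in range(6): print(*angs(1),*forces())
E
```

```text
(9.18, 'top', 4.21, 0.104, 0.74) [0.502  0.1022 0.1081] [-1.04 -0.04  0.04]
(9.38, 'top', 4.85, 0.104, 0.77) (9.47, 'side', 5.19, 0.108, 0.81) [0.502  0.1022 0.1081] [-0.14 -0.07 -0.53]
(9.68, 'side', 5.76, 0.113, 0.94) [0.502  0.1022 0.1081] [-0.16 -0.04 -0.3 ]
(9.78, 'top', 1.31, 0.319, 0.51) (9.88, 'side', 6.28, 0.108, 0.93) [0.502  0.1022 0.1081] [0.49 0.08 0.11]
(9.97, 'top', 0.21, 0.105, 0.63) (10.07, 'side', 0.55, 0.101, 0.56) [0.502  0.1022 0.1081] [ 0.16  0.25 -0.96]
(10.18, 'top', 0.23, 0.018, 0.72) (10.28, 'side', 1.18, 0.103, 0.67) [0.502  0.1022 0.1081] [ 0.18 -0.66 -1.95]
```

Request:
play_rows(moves=[[-1,0.5,0,0,0],[-1,1,0,0,0]])

```text
clock: 10.62
position: [0.502, 0.1021, 0.1071]
eef_rot: [-2.09, 0.261, 2.09]
contact_force: [-0.3, -1.6, 1.3]
gripper_width: 0.022
```

```bash
python3 - <<'E'
from h import *
for i in range(4): print(*angs(1),*forces())
E
```

```text
(10.62, 'top', 1.99, 0.112, 0.63) (10.72, 'side', 2.1, 0.094, 0.6) [0.502  0.1021 0.1071] [-0.47 -1.37  1.36]
(10.82, 'top', 2.03, 0.118, 0.88) (10.93, 'side', 2.22, 0.107, 0.85) [0.502  0.1022 0.1071] [-0.4  -1.16  1.56]
(11.03, 'top', 2.17, 0.103, 0.58) (11.12, 'side', 2.12, 0.104, 0.94) [0.502  0.1022 0.1071] [-1.19 -0.51  1.42]
(11.22, 'top', 2.21, 0.112, 0.62) (11.32, 'side', 2.08, 0.103, 0.82) [0.502  0.1022 0.1071] [-0.79 -0.91  1.26]
```

The platter is held nearly stopped at about 2.1 rad. I'll release it briefly, then catch it again just before the hole reaches the pin.

Request:
play_rows(moves=[[-1,-2,0,0,0],[-1,-2,0,0,0],[-1,-2,0,0,0],[-1,-2,0,0,0],[-1,-2,0,0,0],[-1,-1,0,0,0],[-1,0,0,0,0],[-1,1,0,0,0]])

```text
clock: 12.42
position: [0.502, 0.1021, 0.1061]
eef_rot: [-2.09, 0.261, 2.089]
contact_force: [-1.1, -0.7, 3.7]
gripper_width: 0.0223
```

```bash
python3 - <<'E'
from h import *
for i in range(3): print(*angs(1),*forces())
E
```

```text
(12.43, 'top', 4.07, 0.094, 0.78) (12.53, 'side', 4.13, 0.103, 0.66) [0.502  0.1022 0.1062] [-1.65 -0.7   2.29]
(12.62, 'top', 4.06, 0.105, 0.85) (12.72, 'side', 4.1, 0.112, 0.9) [0.502  0.1022 0.1062] [-1.03 -1.3   4.06]
(12.82, 'top', 4.01, 0.105, 0.66) (12.93, 'side', 4.11, 0.107, 0.57) [0.502  0.1022 0.1061] [-0.17 -1.6   3.73]
```

Request:
play_rows(moves=[[-1,-2.2,0,0,0],[-1,-2.2,0,0,0],[-1,-2.2,0,0,0],[-1,-2,0,0,0],[-1,-0.6,0,0,0],[-1,0.7,0,0,0],[-1,0.7,0,0,0]])

```text
clock: 13.9
position: [0.5019, 0.1021, 0.1053]
eef_rot: [-2.089, 0.261, 2.09]
contact_force: [0.7, -2.3, 2.4]
gripper_width: 0.0226
```

```bash
python3 - <<'E'
from h import *
for i in range(3): print(*angs(1),*forces())
E
```

```text
(14.0, 'side', 5.62, 0.103, 0.73) [0.502  0.1022 0.1055] [-0.04 -1.41  2.39]
(14.1, 'top', 0.06, 0.008, 0.33) (14.2, 'side', 5.69, 0.112, 0.62) [0.502  0.1022 0.1054] [-0.5  -1.45  1.95]
(14.3, 'top', 0.13, 0.011, 0.68) (14.4, 'side', 5.7, 0.115, 0.92) [0.502  0.1022 0.1054] [-0.45 -1.51  1.62]
```

Request:
play_rows(moves=[[-1,-0.2,0,0,0],[-1,-0.2,0,0,0]])

```text
clock: 14.75
position: [0.502, 0.1022, 0.1056]
eef_rot: [-2.089, 0.261, 2.089]
contact_force: [-0.7, -0.9, 1.1]
gripper_width: 0.0226
```

```bash
sed -i 's/def angs(n=3)/def angs(n=3,cs=("top","side"))/; s/for c in("top","side"):\n            t/X/' h.py; python3 - <<'E'
s=open('h.py').read().replace('for c in("top","side"):\n            t=','for c in cs:\n            t=');open('h.py','w').write(s)
from h import *
for i in range(3): print(*angs(1,("side",)),*forces())
E
```

```text
(14.75, 'side', 5.87, 0.114, 0.69) [0.502  0.1022 0.1056] [-1.17 -0.93  1.29]
(14.85, 'side', 5.9, 0.112, 0.88) [0.502  0.1022 0.1056] [ 0.41 -0.89  0.67]
(14.95, 'side', 6.01, 0.107, 0.8) [0.5019 0.1022 0.1055] [-0.01 -1.37  0.89]
```

Request:
play_rows(moves=[[-1,0.3,0,0,0]])

```text
clock: 15.18
position: [0.502, 0.1022, 0.1053]
eef_rot: [-2.09, 0.261, 2.089]
contact_force: [-1.3, -1.6, 0.4]
gripper_width: 0.0226
```

```bash
python3 - <<'E'
from h import *
for i in range(3): print(*angs(1,("side",)),*forces())
E
```

```text
(15.18, 'side', 6.2, 0.109, 0.78) [0.502  0.1022 0.1053] [-0.32 -0.72  0.64]
(15.28, 'side', 6.22, 0.11, 0.89) [0.5019 0.1022 0.1052] [ 0.1  -2.19 -1.08]
(15.38, 'side', 6.24, 0.11, 0.56) [0.5018 0.1021 0.1051] [-0.28 -1.2  -0.1 ]
```

Request:
play_rows(moves=[[-1,0.8,0,0,0],[-1,1.6,0,0,0]])

```text
clock: 15.72
position: [0.5019, 0.1022, 0.1036]
eef_rot: [-2.089, 0.261, 2.089]
contact_force: [-0.7, -1.2, 0.3]
gripper_width: 0.0226
```

```bash
python3 - <<'E'
from h import *
for i in range(3): print(*angs(1,("side",)),*forces())
E
```

```text
(15.72, 'side', 0.0, 0.116, 0.81) [0.5019 0.1022 0.1036] [-0.68 -0.6   0.8 ]
(15.82, 'side', 0.01, 0.105, 0.73) [0.5019 0.1022 0.1036] [-0.86 -2.01  1.15]
(15.93, 'side', 0.11, 0.105, 0.68) [0.502  0.1022 0.1037] [-0.12 -1.27  0.08]
```

Request:
play_rows(moves=[[-1,1.5,0,0,0],[-1,3,0,0,0],[-1,4.5,0,0,0],[-1,6,0,0,0],[-1,7,0,0,0],[-1,7.5,0,0,0],[-1,7.5,0,0,0]])

```text
clock: 16.9
position: [0.502, 0.1022, 0.0962]
eef_rot: [-2.089, 0.261, 2.089]
contact_force: [-0.7, -0.8, 0.3]
gripper_width: 0.0224
```

Request:
play_rows(moves=[[-1,0.4,0,0,0],[-1,0.8,0,0,0],[-1,0.8,0,0,0]])

```text
clock: 17.27
position: [0.502, 0.1022, 0.0955]
eef_rot: [-2.089, 0.261, 2.089]
contact_force: [-0.5, -1.1, 3.3]
gripper_width: 0.0224
```

```bash
python3 - <<'E'
from h import *
for i in range(2): print(*angs(1,("side",)),*forces())
p,_=optics.get_image("side");cv2.imwrite("pics/side5.png",cv2.resize(p[130:230,190:330],None,fx=5,fy=5,interpolation=cv2.INTER_CUBIC)[:,:,::-1])
E
```

```text
(17.27, 'side', 6.24, 0.108, 0.57) [0.502  0.1022 0.0955] [-0.94 -1.97  4.03]
(17.38, 'side', 0.05, 0.108, 0.58) [0.502  0.1022 0.0955] [-1.93 -2.22  3.92]
```

View pics/side5.png

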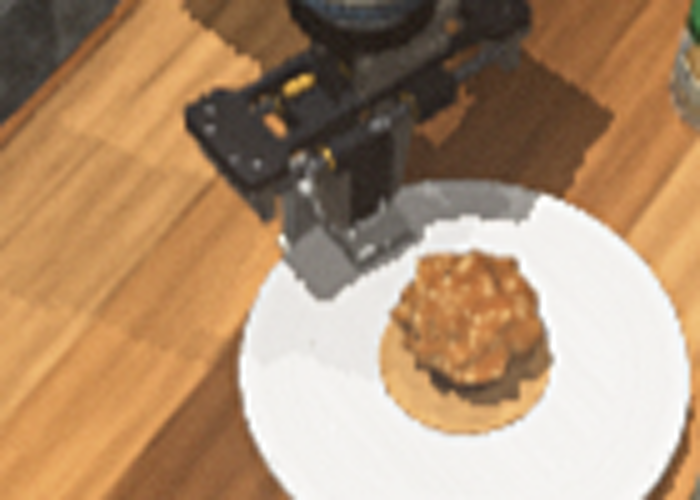

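The collar is seated: about 4 N of upward force at TCP height 95.5 mm. In this view the pin is down on the bracket under the gripper, and the hole shows nowhere else on the platter. I'll let go and retreat.

Request:
play_rows(moves=[[0.2,0,0,0,0],[0.2,0,0,0,0],[0.2,0,0,0,0],[0.2,0,0,0,0],[0.2,0,0,0,0],[0.2,0,0,0,0]])

```text
clock: 18.27
position: [0.502, 0.1022, 0.0954]
eef_rot: [-2.089, 0.261, 2.089]
contact_force: [0.5, -0.2, 0.5]
gripper_width: 0.0551
```

Request:
play_rows(moves=[[0.2,-10,0,0,0],[0.2,-30,0,0,0],[0.2,-70,0,0,0],[0.2,-120,0,0,0],[0.2,-120,60,30,0],[0.2,-120,120,60,0],[0.2,-120,180,60,0],[0.2,-120,180,60,0]])

```text
clock: 19.27
position: [0.3983, -0.0602, 0.2162]
eef_rot: [-2.088, 0.266, 2.086]
contact_force: [-0.0, 1.3, 0.5]
gripper_width: 0.055
```

```bash
python3 - <<'E'
from h import *
print(forces())
for i in range(2): print(*angs(1))
for c in("side","top"):
    p,d=optics.get_image(c);cv2.imwrite(f"pics/{c}6.png",p[:,:,::-1])
    P=cloud(c,d);q=P[np.hypot(*(P[:,:2]-G).T)<.02];print(c,"top z",q[q[:,2]<.16][:,2].max(),q[q[:,2]>.12].mean(0).round(4))
    for n in("pin_collar","salt_shaker","espresso_cup","honey_jar"):
        r=optics.mark_of(c,n)
        if r: print(c,n,r[0]["score"],on_z(c,r[0]["at"],.085 if "pin" in n else 0).round(3))
a=cv2.imread("pics/side6.png")[130:230,200:320];b=cv2.imread("pics/top6.png")[150:250,180:300]
cv2.imwrite("pics/f6.png",cv2.resize(np.hstack([a,b]),(792,330),interpolation=cv2.INTER_CUBIC))
E
```

```text
(array([ 0.3983, -0.0602,  0.2162]), array([-0.04,  1.31,  0.49]))
(19.27, 'top', 0.06, 0.098, 0.98) (19.38, 'side', 6.27, 0.103, 0.66)
(19.48, 'top', 0.03, 0.106, 0.57)
side top z 0.13941354822005333 [0.5048 0.1009 0.1333]
side pin_collar 0.68 [0.504 0.108 0.085]
side salt_shaker 0.54 [ 0.646 -0.22   0.   ]
side espresso_cup 0.7 [0.382 0.29  0.   ]
side honey_jar 0.93 [0.597 0.376 0.   ]
top top z 0.1379736900757987 [0.5005 0.1023 0.1326]
top pin_collar 0.42 [0.502 0.103 0.085]
top salt_shaker 0.49 [ 0.629 -0.22   0.   ]
top espresso_cup 0.8 [0.372 0.297 0.   ]
top honey_jar 0.83 [0.6   0.375 0.   ]
```

View pics/f6.png

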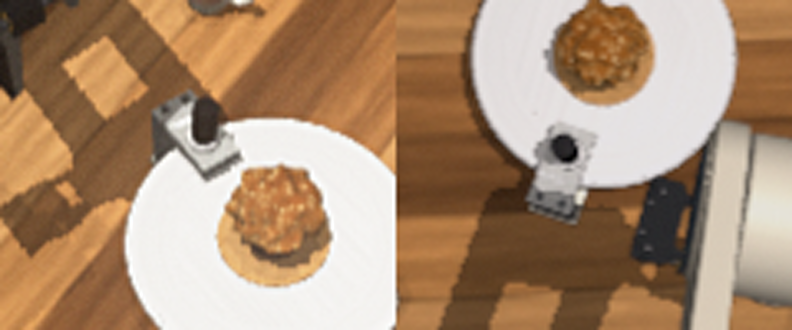

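The pin stands upright in the bracket with its collar flat and its top at about 0.133 m (0.134 m expected). No free platter hole shows and the robot is clear.

```bash
python3 -c "
from h import *
print(order.close_job())"
```

```text
the job is handed in; nothing more can be done
None
```

The platter is stopped and locked: the pin is home in the platter's hole and released, and I handed the job in at about 20 s of the 58 s allowed. No verdict was reported.

**What I did:** I took the pin from its rest, put it down through the bracket's hole and let the tip drag on the platter. That stalled the platter at about 2.1 rad. I released it twice in short steps to bring the hole round, then let it creep in until the pin dropped. I pushed the pin down until the collar pressed on the bracket at about 4 N, then let go and backed off.

**Last checks:**
- **Pin:** it stands upright, with its top at about 0.133 m against 0.134 m expected when fully home.
- **Platter:** it stayed at about 0 rad in the last three angle readings, over 0.2 s.
- **Forces:** the highest I read was about 4 N. Readings came only at the end of moves and looks, and at about 1 N they are noisy.
- **Bystanders:** the cup and jar were within about 1 cm of their starting positions.

**Disagreements:**
- **Guide hole mark:** the network's top-view mark for the guide hole was about 5 mm off, so I measured that hole from the pixels instead.
- **Shaker marks:** the salt shaker's first top-view mark was wrong, pointing at the pin rest. Its last top-view mark was 17 mm off its side-view mark, which had moved only 3 mm since the start.
- **Drag force:** it read about 1.5 N lower than I predicted from the pin's height, so actual contact was probably about 0.5 mm shallower than I reckoned.

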